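# Clamp a stone slice in the bonding jig

### The arm

A 6-joint arm with a two-finger parallel gripper is mounted at the origin on the work surface. World frame = base frame: x ahead of the robot, y to its left, z up, the work surface at z = 0. Lengths are in m, angles in rad, forces in N, time in s.
With the tool pointing down it reaches from about 0.3 to 0.875 m from the base axis. Payload 6.4 kg.
Tool frame: the origin (TCP) lies midway between the tips of the shut fingers; the grasp point (between the pads) lies ctrl.grip_point_offset behind it (ctrl.grip_point_offset is the distance from the TCP to the grasp point, in m); z points along the fingers, y is the direction in which the jaws open and shut (so a half turn about z gives the same grasp; the last joint's range is limited). The gripper opens to 85 mm and grips with 20 to 120 N. Pads are 22 mm wide; open, the fingers measure 114 mm over their backs; the gripper's body (76 mm by 85 mm) begins 54 mm behind the grasp point. The pads swing forward as they close: fully open they stand 13 mm farther back than shut.
Start: joints at [-1.515, 0.181, 1.607, -0, 1.354, -0.206], TCP at [0.149, -0.555, 0.231] pointing down, gripper open.
Joint ranges: [-2.99, 2.99], [-0.89, 2.07], [0.3, 2.58], [-1.14, 4.28], [0, 2.63], [-3.12, 3.12]. Speed limits (rad/s): [2.57, 2.57, 3.01, 3.14, 3.14, 3.14].

### API

Orientations are given as a unit quaternion [w, x, y, z].
In Python, from bench import ctrl, viewer gives the robot as it stands.
- The arm moves only by the shell command python3 -m handwheel 'ROWS' [OPENING]. ROWS is JSON, a list of rows, each an object with "travel": the shift along the tool's x, y, z as a fraction of full scale, a list of three; "dr": the turn, a rotation vector about the tool's x, y, z as a fraction of full scale, a list of three. A call has 1 to 20 rows; each row shifts and turns the pose as measured when the row begins, along the tool's axes as they then stand; what a row does not reach is not made up. Full scale, the value 1, is 150 mm for a shift and 30 degrees for a turn. A row lasts 1/12 s, in which the tool goes at most 41.7 mm and 7.16 degrees, less where a joint would pass 70% of its speed; a pose out of reach is approached as far as the arm can. A call with a number of a shift or a turn outside -1 to 1 is refused whole. A call with a gripper value outside its range is refused whole. OPENING is the opening, from -1 (shut) to 1 (fully open), set as the call begins (- or left out, the last holds). The fingers move at their own pace and stop on an object; the grip force is fixed at half the most. Time passes only in rows, so rows that do not move let the fingers close. It gives the time, the measured TCP pose, the force and the opening at its end, in the units of the state.
- ctrl.get_obs(): the state, without advancing time (a new reading comes with each control period).
- viewer.camera(name): name is "scene" or "top" or "wrist"; returns the picture (420x560x3 uint8, red, green, blue); there is no depth.
- viewer.get_calibration(name): a dict with "camera_matrix" (3x3 intrinsics, pixels), "R" (3x3) and "t" (3): a world point X has camera coordinates R X + t. Camera axes: x right, y down, z forward; pixel columns grow to the right and rows downward; lengths in m; the calibration is good to about 2 mm. A picture is of the moment at which its call begins: read the wrist's pose just before it. get_calibration takes no time and is no camera call; for the wrist camera it gives the pose at the moment of the call.
- ctrl.hand_in(): hands the job in, once; it reports no verdict.
The state is a dict: "time_s": time; "q": joint angles; "dq": joint speeds; "joint_efforts": joint torques, N m; "eef_pos": TCP position; "eef_rot": TCP orientation; "wrist_force": force on the tool from outside, world axes, zero at the start; "torque": the same for the moment, N m; "opening": opening from 0.0 (shut) to 1.0 (fully open).
Only numpy, scipy, OpenCV 4.12 (cv2) and the standard library are available. Lean on these libraries where they do the work, as an engineer would, in place of code of your own. Each camera call takes 0.05 s, during which the arm holds its last target. There are 200 camera calls.

### The job

Gently push the carrier with the stone slice along its rails until it is fully home against the stop, then screw the clamp knob down until the foot just touches the stone and give it a quarter turn more, no further. Leave the knob and carrier like that and leave the other things on the bench alone.

Things in the scene. Friction and masses are not known exactly. Their poses are not given: they have to be found in the camera images.
- jig: Fixed aluminium base plate of the jig, 220 x 130 x 12 mm, on the bench. Origin on the bench straight under the knob's axis; +x is the way the carrier is pushed in, z up. The plate runs from x -160 to +60 mm. Two steel rails, tops 20 mm above the bench, form a 48 mm wide channel along x.
- fence: Fixed dark steel stop across the far end of the channel, 12 x 60 x 14 mm. Its near face is 35 mm beyond the knob's axis (+x of the jig); top 26 mm above the bench. The carrier's far end must rest against it; bumping or pushing against it with more than 40 N is too hard.
- clamp: Fixed grey bridge over the channel, cross-beam top 80 mm above the bench, posts 100 mm apart. Carries the knob on top and below it a sprung foot, 24 mm across, that goes down onto the stone. At first touch the preloaded spring presses with 40 N; a quarter turn later with 48 N. Origin on the plate's top, on the knob's axis.
- knob (a joint): Clamp knob angle (rad), grows clockwise from above, screwing the foot down 3.2 mm a rad. At 0 its grip bar lies along the jig's x. Starts at 0 to 0.5, foot 3 to 10 mm above the stone; angle of touch not known beforehand. Drag 0.18 N m either way; first touch adds a step of about 0.13 N m, growing to 0.15 a quarter turn later. Stays where left, keeps its height, travel to 7 rad.
- knob_grip (a point): Point on the knob's axis 12 mm below the top of its grip bar, about 108 mm above the bench. The bar is grey, 50 mm long, 14 mm thick (pinch it across these flat sides) and 30 mm high, on a black disc 44 mm across whose top is 18 mm below this point. A white line on top marks the bar's end that is towards the jig's -x at angle 0.
- carrier: Loose aluminium bar, 150 x 46 x 10 mm, about 0.3 kg, lying in the channel, 30 to 55 mm short of home. Origin on its underside under the middle of the stone, a grey slice 40 x 28 x 8 mm on top. x along it, towards the stop; far end at x +35 mm, near end -115 mm. Home: far end against the stop, origin under the knob's axis (at the jig's x, y).
- tab_top (a point): Middle of the top of the carrier's steel upright grip tab, near its robot end (100 mm towards the robot from the stone's middle), 72 mm above the bench. The tab is 16 mm wide across the channel, 24 mm along it and rises 50 mm above the bar; pinch it across its 16 mm width or push its robot side. Sliding takes 2 to 10 N.
- bottle: Loose brown glass bottle with black cap, 56 mm across, 110 mm high, beside the jig. Origin under its middle. Leave alone.
- slidebox: Loose wooden slide box, 87 x 57 x 36 mm, beside the jig. Origin under its middle. Leave alone.
- jar: Loose low glass jar with white lid, 60 mm across, 55 mm high, beside the jig. Origin under its middle. Leave alone.
Not all that is in view belongs to the job. Of the things shaped like the carrier, the aluminium one is meant.

How it is judged:
By the outcome, as a careful person would: the job done as asked, in the order asked, and still so for the second after the job is handed in, with the robot touching nothing.
It also fails if it takes over 72 s, if anything falls off the work surface, if the arm or the gripper's body presses on something with over 40 N, if the wrist force passes 120 N, or if a joint passes its speed limit or range.

## Working session

There is one attempt and no reset: what is moved stays moved. The work goes in short steps, Python scripts to look and compute and a shell command to move; the robot and the scene stay as the last step left them, time stands still between calls to the robot, and variables do not carry over. Pictures are saved under pics/ and viewed, about 8 in all and at most 12, crops included, and the job is handed in when it is done.

```bash
mkdir -p pics; ls; python3 - <<'E'
from bench import ctrl, viewer
import cv2
o=ctrl.get_obs(); print(o, ctrl.grip_point_offset)
for n in("scene","top"):
    cv2.imwrite(f"pics/{n}0.png",cv2.cvtColor(viewer.camera(n),cv2.COLOR_RGB2BGR)); print(n,viewer.get_calibration(n))
E
```

```text
pics
{'time_s': 0.0, 'q': array([-1.51531530e+00,  1.81538899e-01,  1.60801737e+00,  1.49380421e-05,
        1.35381129e+00, -2.06320476e-01]), 'dq': array([-2.83793851e-04, -4.29258651e-04, -4.92092498e-04, -6.13429059e-05,
        7.40537198e-05, -2.44740087e-04]), 'joint_efforts': array([-9.09700339e-04, -4.44868791e+01, -3.51334512e+01, -3.70781918e-04,
        9.18613106e-03, -8.83210816e-06]), 'eef_pos': array([ 0.14880054, -0.55483337,  0.23038084]), 'eef_rot': array([-8.84380729e-04,  9.91444544e-01,  1.30525589e-01,  7.41397443e-05]), 'wrist_force': array([0.5812093 , 0.15294194, 0.10791152]), 'torque': array([-0.01665545, -0.02828686, -0.03183542]), 'opening': 0.9998896661495412} 0.0187
scene {'camera_matrix': array([[415.72105228,   0.        , 278.59675706],
       [  0.        , 415.72105228, 208.78584508],
       [  0.        ,   0.        ,   1.        ]]), 'R': array([[-0.44547041,  0.89523582,  0.01043752],
       [ 0.5165198 ,  0.26650829, -0.81374482],
       [-0.73127519, -0.35710805, -0.58112859]]), 't': array([ 0.24527335, -0.25904298,  1.29815659])}
top {'camera_matrix': array([[471.72174712,   0.        , 285.36369762],
       [  0.        , 471.72174712, 216.4946434 ],
       [  0.        ,   0.        ,   1.        ]]), 'R': array([[-0.01305317, -0.99960177,  0.02501838],
       [-0.98760501,  0.00897449, -0.1567029 ],
       [ 0.15641597, -0.02675374, -0.98732886]]), 't': array([0.03327567, 0.61466269, 0.91847679])}
```

View pics/top0.png

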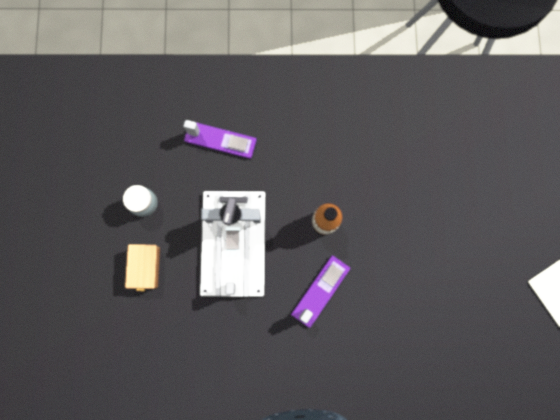

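View pics/scene0.png

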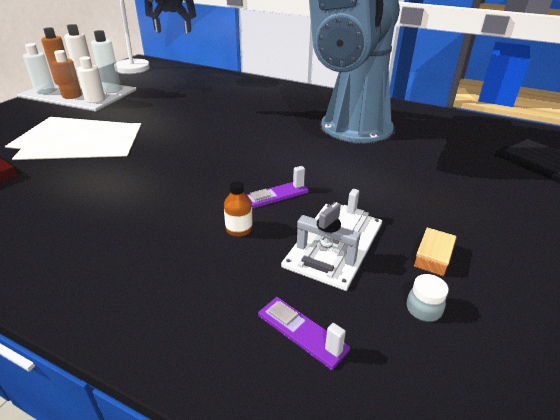

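The top view shows the jig at about (233,244), nearly along world x. The knob is at about (231,211) and the tab at about (230,288). The purple bars are decoys. I'll enlarge the jig next.

```bash
cat > h.py <<'E'
import numpy as np, cv2
from bench import ctrl, viewer
def ray(name,uv,z,c=None):
    c=c or viewer.get_calibration(name); R=c["R"];t=c["t"]
    d=R.T@np.linalg.solve(c["camera_matrix"],[uv[0],uv[1],1.]); o=-R.T@t
    return o+d*(z-o[2])/d[2]
def proj(name,X,c=None):
    c=c or viewer.get_calibration(name); p=c["camera_matrix"]@(c["R"]@np.array(X,float)+c["t"]); return p[:2]/p[2]
E
python3 - <<'E'
import cv2
im=cv2.imread("pics/top0.png")[182:304,190:282]
cv2.imwrite("pics/top_c.png",cv2.resize(im,None,fx=4.9,fy=4.9,interpolation=cv2.INTER_CUBIC)) 
E
```

```text
(no output)
```

View pics/top_c.png

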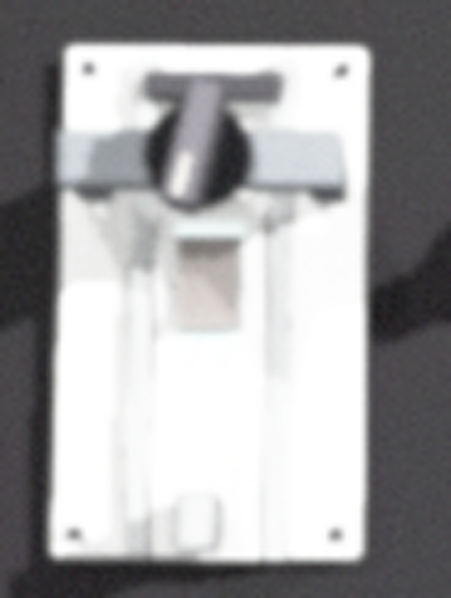

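The crop shows plate corners near (65,45), (370,48), (50,560) and (366,560). The grip bar runs from (203,80) to (183,205) with the white mark at the lower end, and the tab top is near (199,510).

```bash
python3 - <<'E'
from h import *
f=lambda u,v,z:ray("top",((u+.5)/4.9-.5+190,(v+.5)/4.9-.5+182),z)
C=[f(*p,.012) for p in((65,45),(370,48),(50,560),(366,560))]
for c in C: print(c.round(4))
TL,TR,BL,BR=C
yaw=lambda d:np.degrees(np.arctan2(d[1],d[0]))
print("yaws",yaw(TL-BL),yaw(TR-BR),yaw(TL-TR)-90,yaw(BL-BR)-90)
a=f(203,80,.12);b=f(183,205,.12);print("bar",a,b,(a+b)/2,yaw(a-b),np.linalg.norm(a-b))
print("tab",f(198,495,.072),f(199,530,.072))
# jig origin: plate centre is at x=-50
m=np.mean(C,0);print("centre",m)
th=np.radians((yaw(TL-BL)+yaw(TR-BR)+yaw(TL-TR)+yaw(BL-BR)-180)/4);print("origin",m+.05*np.array([np.cos(th),np.sin(th),0]),np.degrees(th))
c=viewer.get_calibration("wrist");print(c)
E
```

```text
[0.6779 0.201  0.012 ]
[0.6755 0.0682 0.012 ]
[0.4566 0.2041 0.012 ]
[0.4548 0.0713 0.012 ]
yaws -0.8111389775236262 -0.8008895641671768 -1.0176775228690929 -0.7615372466554362
bar [0.64026204 0.13124723 0.12      ] [0.59134902 0.13867487 0.12      ] [0.61580553 0.13496105 0.12      ] -8.634621743781482 0.04947376661588965
tab [0.48173722 0.13669173 0.072     ] [0.46797796 0.13622337 0.072     ]
centre [0.56620267 0.13611983 0.012     ]
origin [0.61619719 0.13538001 0.012     ] -0.8478108278038334
{'camera_matrix': array([[371.41149417,   0.        , 276.91266455],
       [  0.        , 371.41149417, 212.44602395],
       [  0.        ,   0.        ,   1.        ]]), 'R': array([[ 2.57671845e-01, -9.66232374e-01, -4.69212773e-04],
       [-9.22851926e-01, -2.46247097e-01,  2.96153154e-01],
       [-2.86268307e-01, -7.58773157e-02, -9.55140351e-01]]), 't': array([-0.57477257, -0.03692105,  0.3797912 ])}
```

```bash
cat >> h.py <<'E'
from scipy.spatial.transform import Rotation as Ro
J0=np.array([.6162,.1354,0]); YAW=np.radians(-.85)
RJ=Ro.from_euler('z',YAW)
def togo(pj,yaw_deg=0):
    "jig-frame TCP goal pj, tool x at yaw_deg in jig frame: shift and turn in fractions, tool axes"
    o=ctrl.get_obs(); q=o["eef_rot"]; T=Ro.from_quat([q[1],q[2],q[3],q[0]])
    G=RJ*Ro.from_euler('z',yaw_deg,degrees=True)*Ro.from_euler('x',180,degrees=True)
    print("t",round(o["time_s"],2),"jigpos",RJ.inv().apply(o["eef_pos"]-J0).round(4),"F",RJ.inv().apply(o["wrist_force"]).round(1),"M",o["torque"].round(3),"open",round(float(o["opening"]),3),"q6",round(o["q"][5],2))
    d=RJ.apply(np.array(pj))+J0-o["eef_pos"]
    print("travel now",(T.inv().apply(d)/.15).round(3)," after turn",(G.inv().apply(d)/.15).round(3),"dr",(np.degrees((T.inv()*G).as_rotvec())/30).round(3))
E
python3 -m handwheel '[{"travel":[0,0,0],"dr":[0,0,0.177]},{"travel":[0,0,0],"dr":[0,0,0.177]},{"travel":[0,0,0],"dr":[0,0,0.177]},{"travel":[0.1,-0.25,0],"dr":[0,0,0]},{"travel":[0.1,-0.25,0],"dr":[0,0,0]},{"travel":[0.1,-0.25,0],"dr":[0,0,0]},{"travel":[0.1,-0.25,0],"dr":[0,0,0]},{"travel":[0.1,-0.25,0],"dr":[0,0,0]},{"travel":[0.1,-0.25,0],"dr":[0,0,0]},{"travel":[0.1,-0.25,0],"dr":[0,0,0]},{"travel":[0.1,-0.25,0],"dr":[0,0,0]},{"travel":[0.1,-0.25,0],"dr":[0,0,0]},{"travel":[0.1,-0.25,0],"dr":[0,0,0]},{"travel":[0.1,-0.25,0],"dr":[0,0,0]},{"travel":[0.1,-0.25,0],"dr":[0,0,0]},{"travel":[0.1,-0.25,0],"dr":[0,0,0]},{"travel":[0.1,-0.25,0],"dr":[0,0,0]},{"travel":[0.1,-0.25,0],"dr":[0,0,0]}]' -1
python3 -c "
from h import *
togo([-.18,0,.035])"
```

```text
time_s: 1.6
eef_pos: [0.3924, 0.0156, 0.227]
eef_rot: [-0.005, 1.0, -0.024, 0.0]
wrist_force: [1.8, -1.1, 0.1]
opening: 0.0
t 1.6 jigpos [-0.222  -0.1231  0.227 ] F [ 1.8 -1.1  0.1] M [-0.064 -0.051 -0.016] open 0.0 q6 1.34
travel now [ 0.252 -0.816  1.289]  after turn [ 0.28  -0.821  1.28 ] dr [-0.021 -0.001 -0.062]
```

```bash

python3 -m handwheel '[{"travel":[0.06,-0.2,0],"dr":[-0.02,0,-0.06]},{"travel":[0.06,-0.2,0.05],"dr":[0,0,0]},{"travel":[0.06,-0.2,0.1],"dr":[0,0,0]},{"travel":[0.06,-0.2,0.1],"dr":[0,0,0]},{"travel":[0.02,0,0.1],"dr":[0,0,0]},{"travel":[0,0,0],"dr":[0,0,0]}]' -1
python3 - <<'E'
from h import *
togo([-.18,0,.035])
c=viewer.get_calibration("wrist"); im=viewer.camera("wrist")
cv2.imwrite("pics/w1.png",cv2.cvtColor(im,cv2.COLOR_RGB2BGR))
for p in ([-.1,0,.072],[0,0,.12],[.035,0,.026],[-.16,.024,.02]):
    print(p,proj("wrist",RJ.apply(p)+J0,c).round(1))
import pickle;pickle.dump(c,open("c1.pkl","wb"))
E
```

```text
time_s: 2.1
eef_pos: [0.4361, 0.1498, 0.1737]
eef_rot: [-0.001, 1.0, -0.001, 0.003]
wrist_force: [-0.6, -0.6, -0.8]
opening: -0.003
t 2.1 jigpos [-0.1803  0.0118  0.1737] F [-0.6 -0.6 -0.8] M [ 0.005  0.038 -0.064] open -0.003 q6 1.65
travel now [-0.004  0.08   0.924]  after turn [0.002 0.078 0.924] dr [-0.003 -0.01   0.023]
[-0.1, 0, 0.072] [296.8  92.1]
[0, 0, 0.12] [ 308.8 -157. ]
[0.035, 0, 0.026] [ 298.7 -128.1]
[-0.16, 0.024, 0.02] [261.9 171. ]
```

View pics/w1.png

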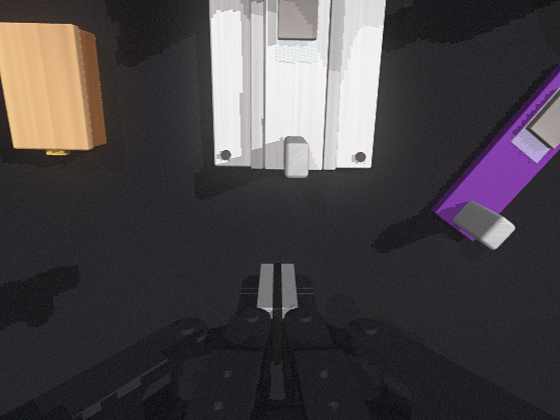

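The wrist view shows the tab centred near column 296, v 137–178, with plate corners near (214,166) and (372,167). I'll use these to find the tab's position and check the plate.

```bash
python3 - <<'E'
from h import *
import pickle;c=pickle.load(open("c1.pkl","rb"))
g=lambda uv,z:RJ.inv().apply(ray("wrist",uv,z,c)-J0).round(4)
print("plate",g((214,166),.012),g((372,167),.012))
print("tab far top",g((296,137),.072),"near v165/178",g((296,165),.072),g((296,178),.072), "at bottom",g((296,178),.022))
print("stone near/far edge L R",g((278,39),.030),g((317,40),.030))
E
```

```text
plate [-0.1578  0.0639  0.012 ] [-0.1572 -0.0668  0.012 ]
tab far top [-0.1277 -0.0002  0.072 ] near v165/178 [-0.146  -0.0007  0.072 ] [-0.1548 -0.0009  0.072 ] at bottom [-0.1651 -0.0036  0.022 ]
stone near/far edge L R [-0.0637  0.0121  0.03  ] [-0.064  -0.0155  0.03  ]
```

```bash

python3 -m handwheel '[{"travel":[-0.01,0.08,0.15],"dr":[0,-0.01,0.02]},{"travel":[0,0,0.18],"dr":[0,0,0]},{"travel":[0,0,0.18],"dr":[0,0,0]},{"travel":[0,0,0.18],"dr":[0,0,0]},{"travel":[0,0,0.18],"dr":[0,0,0]},{"travel":[0,0,0],"dr":[0,0,0]},{"travel":[0,0,0],"dr":[0,0,0]}]' -1
python3 -c "
from h import *
togo([-.166,0,.035])"
```

```text
time_s: 2.73
eef_pos: [0.4407, 0.1326, 0.0483]
eef_rot: [-0.001, 1.0, -0.011, 0.006]
wrist_force: [-0.0, -0.6, 0.3]
opening: -0.004
t 2.73 jigpos [-0.1754 -0.0054  0.0483] F [-0.  -0.6  0.3] M [ 0.044  0.009 -0.014] open -0.004 q6 1.62
travel now [ 0.062 -0.036  0.09 ]  after turn [ 0.063 -0.036  0.089] dr [-0.003 -0.023 -0.013]
```

```bash

python3 -m handwheel '[{"travel":[0,-0.036,0.08],"dr":[0,-0.02,-0.013]},{"travel":[0.02,0,0],"dr":[0,0,0]},{"travel":[0.02,0,0],"dr":[0,0,0]},{"travel":[0.02,0,0],"dr":[0,0,0]},{"travel":[0.02,0,0],"dr":[0,0,0]},{"travel":[0.02,0,0],"dr":[0,0,0]}]' -1
python3 -c "
from h import *
togo([-.123,0,.035])"
```

```text
time_s: 3.23
eef_pos: [0.4614, 0.1358, 0.0454]
eef_rot: [-0.001, 1.0, -0.009, 0.005]
wrist_force: [-1.1, 0.0, -0.6]
opening: -0.001
t 3.23 jigpos [-0.1548 -0.0019  0.0454] F [-1.1  0.  -0.6] M [-0.006  0.223 -0.001] open -0.001 q6 1.63
travel now [ 0.211 -0.013  0.072]  after turn [ 0.212 -0.012  0.07 ] dr [-0.003 -0.019 -0.005]
```

```bash

python3 -m handwheel '[{"travel":[0.013,0,0],"dr":[0,0,0]},{"travel":[0.013,0,0],"dr":[0,0,0]},{"travel":[0.013,0,0],"dr":[0,0,0]},{"travel":[0.013,0,0],"dr":[0,0,0]},{"travel":[0.013,0,0],"dr":[0,0,0]},{"travel":[0.013,0,0],"dr":[0,0,0]},{"travel":[0.013,0,0],"dr":[0,0,0]}]' -1
python3 - <<'E'
from h import *
togo([-.123,0,.035])
c=viewer.get_calibration("wrist"); im=viewer.camera("wrist")
cv2.imwrite("pics/w2.png",cv2.cvtColor(im,cv2.COLOR_RGB2BGR))
import pickle;pickle.dump(c,open("c2.pkl","wb"))
E
```

```text
time_s: 3.82
eef_pos: [0.476, 0.1356, 0.0469]
eef_rot: [-0.001, 1.0, -0.009, 0.004]
wrist_force: [-5.6, -0.9, 4.1]
opening: 0.0
t 3.82 jigpos [-0.1402 -0.0019  0.0469] F [-5.5 -1.   4.1] M [0.024 0.658 0.046] open 0.0 q6 1.62
travel now [ 0.114 -0.013  0.08 ]  after turn [ 0.115 -0.013  0.079] dr [-0.003 -0.017 -0.004]
```

View pics/w2.png

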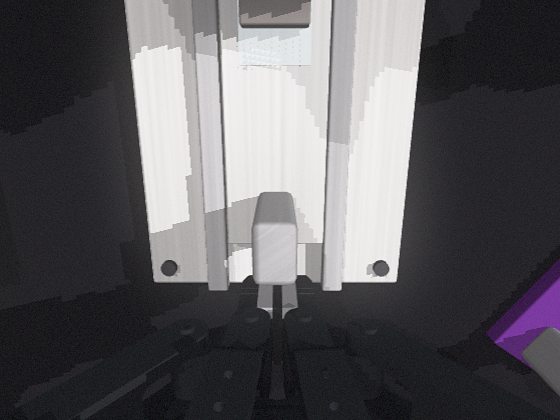

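The fingers touch the tab and are pushing it at about 5.5 N. The stone's near top edge is at v≈26 and the bar's near end at v≈243.

```bash
python3 - <<'E'
from h import *
import pickle;c=pickle.load(open("c2.pkl","rb"))
g=lambda uv,z:RJ.inv().apply(ray("wrist",uv,z,c)-J0).round(4)
print("plate",g((155,283),.012),g((396,283),.012),"stone near",g((275,25),.030),"bar end",g((313,243),.022),"tab near top",g((275,283),.072),"tab far top",g((275,193),.072))
E
python3 -m handwheel '[{"travel":[0.013,0,0],"dr":[0,0,0]},{"travel":[0.013,0,0],"dr":[0,0,0]},{"travel":[0.013,0,0],"dr":[0,0,0]},{"travel":[0.013,0,0],"dr":[0,0,0]},{"travel":[0.013,0,0],"dr":[0,0,0]}]' -1
python3 -c "
from h import *
togo([-.123,0,.035])"
```

```text
plate [-0.1576  0.0629  0.012 ] [-0.158  -0.0653  0.012 ] stone near [-0.0366 -0.0016  0.03  ] bar end [-0.1312 -0.0196  0.022 ] tab near top [-0.1266 -0.0014  0.072 ] tab far top [-0.0939 -0.0016  0.072 ]
time_s: 4.28
eef_pos: [0.4865, 0.1355, 0.0468]
eef_rot: [-0.001, 1.0, -0.008, 0.004]
wrist_force: [-3.1, -0.3, 2.2]
opening: -0.001
t 4.28 jigpos [-0.1297 -0.0018  0.0468] F [-3.1 -0.4  2.2] M [0.027 0.457 0.004] open -0.001 q6 1.62
travel now [ 0.044 -0.012  0.079]  after turn [ 0.045 -0.012  0.079] dr [-0.003 -0.016 -0.004]
```

```bash

python3 -m handwheel '[{"travel":[0.009,0,0],"dr":[0,0,0]},{"travel":[0.009,0,0],"dr":[0,0,0]},{"travel":[0.009,0,0],"dr":[0,0,0]},{"travel":[0.009,0,0],"dr":[0,0,0]}]' -1
python3 -c "
from h import *
togo([-.123,0,.035])"
```

```text
time_s: 4.62
eef_pos: [0.4928, 0.1354, 0.0468]
eef_rot: [-0.001, 1.0, -0.009, 0.004]
wrist_force: [-3.0, 0.2, 3.1]
opening: 0.002
t 4.62 jigpos [-0.1234 -0.0019  0.0468] F [-3.   0.2  3.1] M [0.02  0.571 0.028] open 0.002 q6 1.62
travel now [ 0.002 -0.012  0.079]  after turn [ 0.003 -0.012  0.079] dr [-0.003 -0.016 -0.004]
```

```bash

python3 -m handwheel '[{"travel":[0.006,0,0],"dr":[0,0,0]},{"travel":[0.006,0,0],"dr":[0,0,0]}]' -1
python3 -m handwheel '[{"travel":[0.006,0,0],"dr":[0,0,0]}]' -1
python3 -c "
from h import *
togo([-.123,0,.035])"
```

```text
time_s: 4.78
eef_pos: [0.4943, 0.1353, 0.0467]
eef_rot: [-0.001, 1.0, -0.009, 0.004]
wrist_force: [-7.7, 0.6, 5.9]
opening: -0.002
time_s: 4.87
eef_pos: [0.4943, 0.1353, 0.0466]
eef_rot: [-0.001, 1.0, -0.008, 0.002]
wrist_force: [-7.7, 0.1, 6.8]
opening: 0.002
t 4.87 jigpos [-0.1219 -0.0019  0.0466] F [-7.7 -0.   6.8] M [-0.066  1.177 -0.027] open 0.002 q6 1.62
travel now [-0.008 -0.012  0.077]  after turn [-0.008 -0.012  0.077] dr [-0.003 -0.009 -0.004]
```

```bash

python3 -m handwheel '[{"travel":[0.011,0,0],"dr":[0,0,0]}]' -1
python3 -m handwheel '[{"travel":[0.014,0,0],"dr":[0,0,0]}]' -1
python3 -c "
from h import *
togo([-.16,0,.035])"
```

```text
time_s: 4.95
eef_pos: [0.4943, 0.1354, 0.0464]
eef_rot: [-0.001, 1.0, -0.008, 0.0]
wrist_force: [-11.9, -0.0, 8.7]
opening: -0.004
time_s: 5.03
eef_pos: [0.4942, 0.1354, 0.0461]
eef_rot: [-0.0, 1.0, -0.008, -0.002]
wrist_force: [-11.8, -0.7, 9.8]
opening: 0.004
t 5.03 jigpos [-0.122  -0.0018  0.0461] F [-11.8  -0.9   9.8] M [-0.052  1.785 -0.009] open 0.004 q6 1.62
travel now [-0.253 -0.012  0.075]  after turn [-0.254 -0.012  0.074] dr [-0.002  0.008 -0.003]
```

The carrier has stopped: 12 N gives no further advance, and the position agrees with home. Next I back off, rise and head for the knob, turning half round on the way so the last joint has range to screw clockwise.

```bash

python3 -m handwheel '[{"travel":[-0.05,0,0],"dr":[0,0,0]},{"travel":[-0.08,0,0],"dr":[0,0,0]},{"travel":[-0.05,0,-0.05],"dr":[0,0,0]},{"travel":[0,0,-0.2],"dr":[0,0,0]},{"travel":[0,0,-0.25],"dr":[0,0,0]},{"travel":[0,0,-0.25],"dr":[0,0,0]},{"travel":[0.1,0,-0.25],"dr":[0,0,0]},{"travel":[0.1,0,-0.2],"dr":[0,0,0]},{"travel":[0.1,0,0],"dr":[0,0,0]},{"travel":[0,0,0],"dr":[0,0,0]}]' 1
python3 - <<'E'
from h import *
togo([-.08,0,.2])
c=viewer.get_calibration("wrist"); im=viewer.camera("wrist")
cv2.imwrite("pics/w3.png",cv2.cvtColor(im,cv2.COLOR_RGB2BGR))
import pickle;pickle.dump(c,open("c3.pkl","wb"))
E
```

```text
time_s: 5.87
eef_pos: [0.5147, 0.1347, 0.2353]
eef_rot: [-0.001, 1.0, -0.008, 0.005]
wrist_force: [-0.6, -0.6, -1.0]
opening: 1.0
t 5.87 jigpos [-0.1015 -0.0022  0.2353] F [-0.6 -0.6 -1. ] M [ 0.022  0.08  -0.011] open 1.0 q6 1.62
travel now [ 0.141 -0.015  0.237]  after turn [ 0.143 -0.015  0.236] dr [-0.002 -0.02  -0.004]
```

View pics/w3.png

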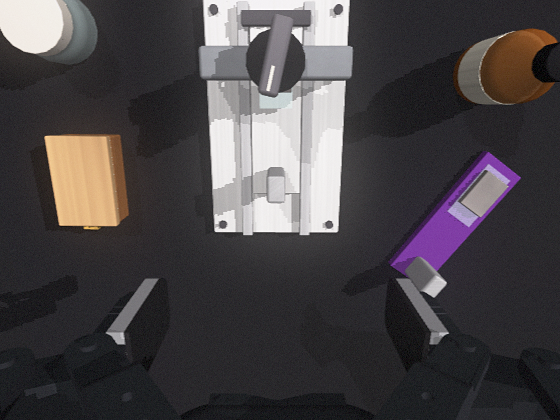

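The carrier sits with its stone under the clamp foot, and its bar end is at v≈194. The bar top runs from about (284,16) to (270,94) with the white line at the near end. The disc centre is near (276,62).

```bash
python3 - <<'E'
from h import *
import pickle;c=pickle.load(open("c3.pkl","rb"))
g=lambda uv,z:RJ.inv().apply(ray("wrist",uv,z,c)-J0).round(4)
a=g((283,16),.12);b=g((270,94),.12);print("bar",a,b,(a+b)/2,np.linalg.norm(a-b),np.degrees(np.arctan2(*(a-b)[1::-1])))
print("disc",g((275.5,62),.090))
print("plate near",g((218,233),.012),g((338,233),.012),"far",g((206,0),.012))
print("bar end",g((264,194),.022))
E
```

```text
bar [ 0.025  -0.0066  0.12  ] [-0.0217  0.002   0.12  ] [ 0.00165 -0.0023   0.12   ] 0.04748526087113769 -10.434352624965118
disc [ 0.0009 -0.0017  0.09  ]
plate near [-0.1584  0.0596  0.012 ] [-0.1588 -0.0663  0.012 ] far [0.0594 0.0596 0.012 ]
bar end [-0.1141  0.0104  0.022 ]
```

```bash
sed -i 's/J0=np.array(.*/J0=np.array([.6177,.1336,0]); YAW=np.radians(-.85)/' h.py
python3 -m handwheel '[{"travel":[0,0,0],"dr":[0,0,-0.23]},{"travel":[0,0,0],"dr":[0,0,-0.23]},{"travel":[0,0,0],"dr":[0,0,-0.23]},{"travel":[0,0,0],"dr":[0,0,-0.23]},{"travel":[0,0,0],"dr":[0,0,-0.23]},{"travel":[0,0,0],"dr":[0,0,-0.23]},{"travel":[0,0,0],"dr":[0,0,-0.23]},{"travel":[0,0,0],"dr":[0,0,-0.23]},{"travel":[0,0,0],"dr":[0,0,-0.23]},{"travel":[0,0,0],"dr":[0,0,-0.23]},{"travel":[0,0,0],"dr":[0,0,-0.23]},{"travel":[0,0,0],"dr":[0,0,-0.23]},{"travel":[0,0,0],"dr":[0,0,-0.23]},{"travel":[0,0,0],"dr":[0,0,-0.23]},{"travel":[0,0,0],"dr":[0,0,-0.23]},{"travel":[0,0,0],"dr":[0,0,-0.23]},{"travel":[0,0,0],"dr":[0,0,-0.23]},{"travel":[0,0,0],"dr":[0,0,-0.23]}]' 1
python3 -c "
from h import *
togo([0,0,.15],170.5)"
```

```text
time_s: 7.42
eef_pos: [0.4901, 0.1355, 0.2104]
eef_rot: [-0.011, 0.44, 0.898, -0.005]
wrist_force: [-0.0, 0.2, -1.1]
opening: 1.005
t 7.42 jigpos [-0.1276 -0.      0.2104] F [-0.   0.2 -1.1] M [-0.034 -0.021  0.022] open 1.005 q6 -0.62
travel now [-0.536  0.672  0.382]  after turn [-0.839  0.141  0.402] dr [-0.024 -0.04  -1.396]
```

```bash

python3 -m handwheel '[{"travel":[0,0,-0.02],"dr":[0,0,-0.23]},{"travel":[0,0,-0.02],"dr":[0,0,-0.23]},{"travel":[0,0,-0.02],"dr":[0,0,-0.23]},{"travel":[0,0,-0.02],"dr":[0,0,-0.23]},{"travel":[0,0,-0.02],"dr":[0,0,-0.23]},{"travel":[0,0,-0.02],"dr":[0,-0.04,-0.2]},{"travel":[-0.2,0.035,0],"dr":[0,0,0]},{"travel":[-0.2,0.035,0],"dr":[0,0,0]},{"travel":[-0.2,0.035,0],"dr":[0,0,0]},{"travel":[-0.1,0,0],"dr":[0,0,0]},{"travel":[0,0,0],"dr":[0,0,0]}]' 1
python3 -c "
from h import *
togo([0,0,.15],170.5)"
```

```text
time_s: 8.33
eef_pos: [0.5817, 0.1339, 0.2089]
eef_rot: [-0.014, 0.083, 0.996, -0.004]
wrist_force: [-0.9, -0.5, -0.4]
opening: 1.002
t 8.33 jigpos [-3.600e-02 -2.000e-04  2.089e-01] F [-0.9 -0.5 -0.4] M [-0.007  0.024 -0.011] open 1.002 q6 -1.37
travel now [-0.248  0.042  0.385]  after turn [-0.237  0.041  0.392] dr [-0.021 -0.053  0.026]
```

```bash

python3 -m handwheel '[{"travel":[-0.12,0.02,0.1],"dr":[-0.02,-0.05,0.02]},{"travel":[-0.1,0.02,0.12],"dr":[-0.01,-0.03,0]},{"travel":[-0.02,0,0.1],"dr":[0,0,0]},{"travel":[0,0,0],"dr":[0,0,0]}]' 1
python3 -c "
from h import *
togo([0,0,.096],170.5)"
```

```text
time_s: 8.67
eef_pos: [0.6138, 0.1342, 0.1548]
eef_rot: [0.005, 0.089, 0.996, 0.002]
wrist_force: [-0.5, 0.2, -0.1]
opening: 1.0
t 8.67 jigpos [-0.0039  0.0005  0.1548] F [-0.5  0.1 -0.1] M [ 0.016  0.12  -0.001] open 1.0 q6 -1.37
travel now [-0.022 -0.001  0.393]  after turn [-0.026  0.001  0.392] dr [0.009 0.019 0.006]
```

```bash

python3 -m handwheel '[{"travel":[-0.03,0,0.12],"dr":[0.01,0.02,0]},{"travel":[0,0,0.12],"dr":[0,0,0]},{"travel":[0,0,0.1],"dr":[0,0,0]},{"travel":[0,0,0],"dr":[0,0,0]}]' 1
python3 -c "
from h import *
togo([0,0,.096],170.5)"
```

```text
time_s: 9.0
eef_pos: [0.6127, 0.1343, 0.102]
eef_rot: [-0.003, 0.088, 0.996, -0.001]
wrist_force: [-0.9, -0.1, -1.0]
opening: 1.002
t 9.0 jigpos [-0.0051  0.0006  0.102 ] F [-0.9 -0.1 -1. ] M [ 0.018 -0.016  0.043] open 1.002 q6 -1.37
travel now [-0.034  0.001  0.04 ]  after turn [-0.034  0.001  0.04 ] dr [-0.004 -0.012  0.007]
```

```bash

python3 -m handwheel '[{"travel":[-0.034,0,0.035],"dr":[0,-0.01,0]},{"travel":[-0.01,0,0],"dr":[0,0,0]},{"travel":[0,0,0],"dr":[0,0,0]}]' 0
python3 - <<'E'
from h import *
togo([0,0,.096],170.5)
cv2.imwrite("pics/w4.png",cv2.cvtColor(viewer.camera("wrist"),cv2.COLOR_RGB2BGR))
E
```

```text
time_s: 9.25
eef_pos: [0.6179, 0.1336, 0.0981]
eef_rot: [-0.001, 0.088, 0.996, -0.001]
wrist_force: [-0.5, 0.5, -0.0]
opening: 0.605
t 9.25 jigpos [0.0002 0.     0.0981] F [-0.5  0.5 -0. ] M [ 0.028 -0.046  0.038] open 0.605 q6 -1.37
travel now [ 0.001 -0.     0.014]  after turn [ 0.001 -0.     0.014] dr [-0.004 -0.003  0.009]
```

View pics/w4.png

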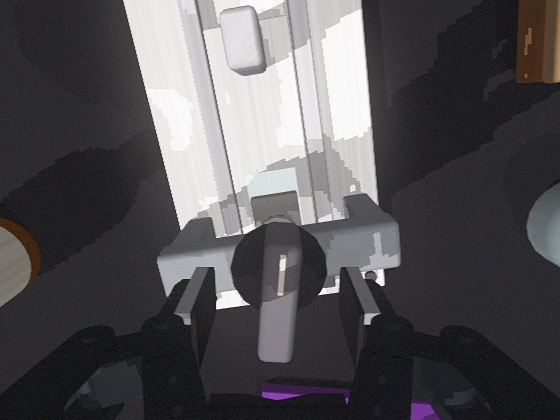

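The bar sits centred between the open pads and lines up with the image vertical (bar about (278,220)–(277,360)). Now I close the gripper.

```bash
cat >> h.py <<'E'
def st():
    o=ctrl.get_obs(); q=o["eef_rot"]; T=Ro.from_quat([q[1],q[2],q[3],q[0]])
    x=(RJ.inv()*T).apply([1,0,0]); yaw=np.degrees(np.arctan2(x[1],x[0]))
    p=RJ.inv().apply(o["eef_pos"]-J0)
    print("t %.2f yaw(cw from 180) %.1f pos %s F %s Mz %.3f tau6 %.3f q6 %.3f open %.3f tilt %s"%(o["time_s"],(180-yaw)%360,p.round(4),o["wrist_force"].round(1),o["torque"][2],o["joint_efforts"][5],o["q"][5],o["opening"],T.apply([0,0,1])[:2].round(3)))
E
python3 -c "
from h import *
st()"
python3 -m handwheel '[{"travel":[0,0,0],"dr":[0,0,0]},{"travel":[0,0,0],"dr":[0,0,0]},{"travel":[0,0,0],"dr":[0,0,0]},{"travel":[0,0,0],"dr":[0,0,0]},{"travel":[0,0,0],"dr":[0,0,0]},{"travel":[0,0,0],"dr":[0,0,0]}]' -1
python3 -c "
from h import *
st()
togo([0,0,.096],170.5)"
```

```text
t 9.30 yaw(cw from 180) 9.2 pos [0.0001 0.     0.0981] F [0.4 0.2 0.9] Mz -0.083 tau6 -0.003 q6 -1.368 open 0.516 tilt [-0.002 -0.002]
time_s: 9.8
eef_pos: [0.6193, 0.134, 0.1005]
eef_rot: [0.002, 0.088, 0.996, -0.0]
wrist_force: [0.5, 0.8, -1.7]
opening: 0.146
t 9.80 yaw(cw from 180) 9.2 pos [0.0016 0.0005 0.1005] F [ 0.5  0.8 -1.7] Mz 0.039 tau6 0.075 q6 -1.368 open 0.146 tilt [ 0.003 -0.001]
t 9.8 jigpos [0.0016 0.0005 0.1005] F [ 0.5  0.8 -1.7] M [-0.002 -0.2    0.039] open 0.146 q6 -1.37
travel now [ 0.01  -0.005  0.03 ]  after turn [ 0.01  -0.005  0.03 ] dr [-0.001  0.006  0.01 ]
```

```bash

python3 -m handwheel '[{"travel":[0,0,0.01],"dr":[0,0,0.1]},{"travel":[0,0,0.01],"dr":[0,0,0.1]},{"travel":[0,0,0.01],"dr":[0,0,0.1]},{"travel":[0,0,0],"dr":[0,0,0.1]},{"travel":[0,0,0],"dr":[0,0,0.1]},{"travel":[0,0,0],"dr":[0,0,0.1]}]' -1
python3 -c "
from h import *
st()"
python3 -m handwheel '[{"travel":[0,0,0],"dr":[0,0,0.1]},{"travel":[0,0,0],"dr":[0,0,0.1]},{"travel":[0,0,0],"dr":[0,0,0.1]},{"travel":[0,0,0],"dr":[0,0,0.1]}]' -1
python3 -c "
from h import *
st()"
```

```text
time_s: 10.3
eef_pos: [0.6191, 0.1334, 0.1006]
eef_rot: [0.002, 0.247, 0.969, -0.001]
wrist_force: [0.7, -0.1, -1.9]
opening: 0.151
t 10.30 yaw(cw from 180) 27.8 pos [ 0.0014 -0.0002  0.1006] F [ 0.7 -0.1 -1.9] Mz 0.183 tau6 -0.694 q6 -1.042 open 0.151 tilt [ 0.002 -0.003]
time_s: 10.63
eef_pos: [0.6189, 0.133, 0.1006]
eef_rot: [0.001, 0.352, 0.936, -0.002]
wrist_force: [-0.2, 0.3, -1.6]
opening: 0.148
t 10.63 yaw(cw from 180) 40.4 pos [ 0.0012 -0.0006  0.1006] F [-0.2  0.3 -1.6] Mz 0.155 tau6 -0.694 q6 -0.823 open 0.148 tilt [ 0.002 -0.004]
```

```bash

python3 -m handwheel '[{"travel":[0,0,0],"dr":[0,0,0.1]},{"travel":[0,0,0],"dr":[0,0,0.1]},{"travel":[0,0,0],"dr":[0,0,0.1]},{"travel":[0,0,0],"dr":[0,0,0.1]}]' >/dev/null
python3 -c "
from h import *
st()"
python3 -m handwheel '[{"travel":[0,0,0],"dr":[0,0,0.1]},{"travel":[0,0,0],"dr":[0,0,0.1]},{"travel":[0,0,0],"dr":[0,0,0.1]}]' >/dev/null
python3 -c "
from h import *
st()"
python3 -m handwheel '[{"travel":[0,0,0],"dr":[0,0,0.1]},{"travel":[0,0,0],"dr":[0,0,0.1]},{"travel":[0,0,0],"dr":[0,0,0.1]}]' >/dev/null
python3 -c "
from h import *
st()"
python3 -m handwheel '[{"travel":[0,0,0],"dr":[0,0,0.1]},{"travel":[0,0,0],"dr":[0,0,0.1]},{"travel":[0,0,0],"dr":[0,0,0.1]}]' >/dev/null
python3 -c "
from h import *
st()"
python3 -m handwheel '[{"travel":[0,0,0],"dr":[0,0,0.1]},{"travel":[0,0,0],"dr":[0,0,0.1]},{"travel":[0,0,0],"dr":[0,0,0.1]}]' >/dev/null
python3 -c "
from h import *
st()"
```

```text
t 10.97 yaw(cw from 180) 52.9 pos [ 0.0008 -0.0009  0.1005] F [ 0.5  0.3 -1.6] Mz 0.152 tau6 -0.694 q6 -0.603 open 0.147 tilt [ 0.    -0.005]
t 11.22 yaw(cw from 180) 62.3 pos [ 0.0005 -0.0011  0.1005] F [ 0.7  0.1 -1.2] Mz 0.156 tau6 -0.694 q6 -0.439 open 0.150 tilt [-0.    -0.006]
t 11.47 yaw(cw from 180) 71.7 pos [ 0.0002 -0.0012  0.1005] F [ 1.2  1.2 -1.3] Mz 0.182 tau6 -0.694 q6 -0.274 open 0.150 tilt [-0.001 -0.006]
t 11.72 yaw(cw from 180) 81.2 pos [-0.0002 -0.0013  0.1005] F [-0.4 -0.2 -1.8] Mz 0.185 tau6 -0.694 q6 -0.110 open 0.148 tilt [-0.002 -0.007]
t 11.97 yaw(cw from 180) 90.6 pos [-0.0005 -0.0013  0.1005] F [-0.7  0.2 -2.2] Mz 0.173 tau6 -0.693 q6 0.055 open 0.148 tilt [-0.003 -0.007]
```

```bash

python3 -m handwheel '[{"travel":[0,0,0],"dr":[0,0,0.1]},{"travel":[0,0,0],"dr":[0,0,0.1]}]' >/dev/null
python3 -c "
from h import *
st()"
python3 -m handwheel '[{"travel":[0,0,0],"dr":[0,0,0.1]},{"travel":[0,0,0],"dr":[0,0,0.1]}]' >/dev/null
python3 -c "
from h import *
st()"
python3 -m handwheel '[{"travel":[0,0,0],"dr":[0,0,0.1]},{"travel":[0,0,0],"dr":[0,0,0.1]}]' >/dev/null
python3 -c "
from h import *
st()"
python3 -m handwheel '[{"travel":[0,0,0],"dr":[0,0,0.1]},{"travel":[0,0,0],"dr":[0,0,0.1]}]' >/dev/null
python3 -c "
from h import *
st()"
python3 -m handwheel '[{"travel":[0,0,0],"dr":[0,0,0.1]},{"travel":[0,0,0],"dr":[0,0,0.1]}]' >/dev/null
python3 -c "
from h import *
st()"
python3 -m handwheel '[{"travel":[0,0,0],"dr":[0,0,0.1]},{"travel":[0,0,0],"dr":[0,0,0.1]}]' >/dev/null
python3 -c "
from h import *
st()"
```

```text
t 12.13 yaw(cw from 180) 96.8 pos [-0.0007 -0.0013  0.1005] F [ 0.9  0.  -1.9] Mz 0.114 tau6 -0.693 q6 0.165 open 0.144 tilt [-0.004 -0.007]
t 12.30 yaw(cw from 180) 103.1 pos [-0.001  -0.0013  0.1005] F [ 0.9 -0.1 -1.3] Mz 0.150 tau6 -0.693 q6 0.274 open 0.148 tilt [-0.004 -0.007]
t 12.47 yaw(cw from 180) 109.4 pos [-0.0012 -0.0012  0.1006] F [-0.6 -0.1 -1.9] Mz 0.143 tau6 -0.693 q6 0.384 open 0.147 tilt [-0.005 -0.007]
t 12.63 yaw(cw from 180) 115.7 pos [-0.0014 -0.0011  0.1005] F [ 0.3  0.6 -1.2] Mz 0.183 tau6 -0.693 q6 0.494 open 0.152 tilt [-0.005 -0.007]
t 12.80 yaw(cw from 180) 122.0 pos [-0.0016 -0.001   0.1005] F [ 0.8 -0.1 -0.4] Mz 0.176 tau6 -0.693 q6 0.603 open 0.145 tilt [-0.006 -0.007]
t 12.97 yaw(cw from 180) 128.2 pos [-0.0018 -0.0009  0.1005] F [ 0.2  0.8 -2.3] Mz 0.185 tau6 -0.693 q6 0.713 open 0.145 tilt [-0.007 -0.007]
```

```bash

python3 -m handwheel '[{"travel":[0,0,0],"dr":[0,0,0.1]},{"travel":[0,0,0],"dr":[0,0,0.1]}]' >/dev/null
python3 -c "
from h import *
st()"
python3 -m handwheel '[{"travel":[0,0,0],"dr":[0,0,0.1]},{"travel":[0,0,0],"dr":[0,0,0.1]}]' >/dev/null
python3 -c "
from h import *
st()"
python3 -m handwheel '[{"travel":[0,0,0],"dr":[0,0,0.1]},{"travel":[0,0,0],"dr":[0,0,0.1]}]' >/dev/null
python3 -c "
from h import *
st()"
python3 -m handwheel '[{"travel":[0,0,0],"dr":[0,0,0.1]},{"travel":[0,0,0],"dr":[0,0,0.1]}]' >/dev/null
python3 -c "
from h import *
st()"
python3 -m handwheel '[{"travel":[0,0,0],"dr":[0,0,0.1]},{"travel":[0,0,0],"dr":[0,0,0.1]}]' >/dev/null
python3 -c "
from h import *
st()"
python3 -m handwheel '[{"travel":[0,0,0],"dr":[0,0,0.1]},{"travel":[0,0,0],"dr":[0,0,0.1]}]' >/dev/null
python3 -c "
from h import *
st()"
```

```text
t 13.13 yaw(cw from 180) 134.5 pos [-0.002  -0.0007  0.1005] F [ 0.1 -0.3 -2.3] Mz 0.207 tau6 -0.692 q6 0.823 open 0.146 tilt [-0.007 -0.007]
t 13.30 yaw(cw from 180) 140.8 pos [-0.0021 -0.0005  0.1005] F [ 0.4  1.9 -2.1] Mz 0.182 tau6 -0.692 q6 0.932 open 0.154 tilt [-0.007 -0.007]
t 13.47 yaw(cw from 180) 147.1 pos [-0.0023 -0.0003  0.1005] F [ 0.1  0.4 -2.6] Mz 0.194 tau6 -0.692 q6 1.042 open 0.150 tilt [-0.008 -0.007]
t 13.63 yaw(cw from 180) 153.4 pos [-0.0024 -0.0002  0.1005] F [ 0.2  1.1 -1.1] Mz 0.153 tau6 -0.692 q6 1.152 open 0.149 tilt [-0.008 -0.006]
t 13.80 yaw(cw from 180) 159.6 pos [-2.500e-03  1.000e-04  1.005e-01] F [ 0.3  0.8 -2.2] Mz 0.161 tau6 -0.691 q6 1.262 open 0.150 tilt [-0.008 -0.006]
t 13.97 yaw(cw from 180) 165.9 pos [-0.0026  0.0003  0.1006] F [ 1.4  0.5 -1.4] Mz 0.260 tau6 -0.618 q6 1.371 open 0.143 tilt [-0.009 -0.006]
```

```bash

python3 -m handwheel '[{"travel":[0,0,0],"dr":[0,0,0.1]}]' >/dev/null
python3 -c "
from h import *
st()"
python3 -m handwheel '[{"travel":[0,0,0],"dr":[0,0,0.1]}]' >/dev/null
python3 -c "
from h import *
st()"
python3 -m handwheel '[{"travel":[0,0,0],"dr":[0,0,0.1]}]' >/dev/null
python3 -c "
from h import *
st()"
python3 -m handwheel '[{"travel":[0,0,0],"dr":[0,0,0.1]}]' >/dev/null
python3 -c "
from h import *
st()"
```

```text
t 14.05 yaw(cw from 180) 169.0 pos [-0.0026  0.0004  0.1005] F [ 0.9 -0.2 -2. ] Mz 0.304 tau6 -0.554 q6 1.426 open 0.147 tilt [-0.009 -0.006]
t 14.13 yaw(cw from 180) 172.2 pos [-0.0026  0.0005  0.1006] F [ 1.1  1.4 -2. ] Mz 0.290 tau6 -0.555 q6 1.481 open 0.149 tilt [-0.009 -0.005]
t 14.22 yaw(cw from 180) 175.3 pos [-0.0026  0.0006  0.1006] F [-0.9  0.3 -2.6] Mz 0.300 tau6 -0.556 q6 1.535 open 0.146 tilt [-0.009 -0.005]
t 14.30 yaw(cw from 180) 178.4 pos [-0.0026  0.0008  0.1006] F [ 1.2  0.5 -2.1] Mz 0.304 tau6 -0.555 q6 1.590 open 0.149 tilt [-0.009 -0.005]
```

Touch was at about 164.5°: the torque stepped from 0.17 to 0.30 N m between 160° and 169°. The goal is about 254°, so roughly 76° is left.

```bash

python3 -m handwheel '[{"travel":[0,0,0],"dr":[0,0,0.1]},{"travel":[0,0,0],"dr":[0,0,0.1]},{"travel":[0,0,0],"dr":[0,0,0.1]},{"travel":[0,0,0],"dr":[0,0,0.1]},{"travel":[0,0,0],"dr":[0,0,0.1]},{"travel":[0,0,0],"dr":[0,0,0.1]},{"travel":[0,0,0],"dr":[0,0,0.1]},{"travel":[0,0,0],"dr":[0,0,0.1]},{"travel":[0,0,0],"dr":[0,0,0.1]},{"travel":[0,0,0],"dr":[0,0,0.1]},{"travel":[0,0,0],"dr":[0,0,0.1]},{"travel":[0,0,0],"dr":[0,0,0.1]}]' >/dev/null
python3 -c "
from h import *
st()"
python3 -m handwheel '[{"travel":[0,0,0],"dr":[0,0,0.1]},{"travel":[0,0,0],"dr":[0,0,0.1]},{"travel":[0,0,0],"dr":[0,0,0.1]},{"travel":[0,0,0],"dr":[0,0,0.1]},{"travel":[0,0,0],"dr":[0,0,0.1]},{"travel":[0,0,0],"dr":[0,0,0.1]},{"travel":[0,0,0],"dr":[0,0,0.1]},{"travel":[0,0,0],"dr":[0,0,0.1]}]' >/dev/null
python3 -c "
from h import *
st()"
```

```text
t 15.30 yaw(cw from 180) 215.9 pos [-0.0022  0.0021  0.1005] F [ 0.2  0.3 -1.3] Mz 0.319 tau6 -0.543 q6 2.245 open 0.153 tilt [-0.008 -0.004]
t 15.97 yaw(cw from 180) 240.9 pos [-0.0015  0.0027  0.1006] F [ 1.5 -0.4 -1.5] Mz 0.376 tau6 -0.537 q6 2.682 open 0.150 tilt [-0.006 -0.003]
```

```bash

python3 -m handwheel '[{"travel":[0,0,0],"dr":[0,0,0.1]},{"travel":[0,0,0],"dr":[0,0,0.1]},{"travel":[0,0,0],"dr":[0,0,0.1]},{"travel":[0,0,0],"dr":[0,0,0.05]},{"travel":[0,0,0],"dr":[0,0,0]}]' >/dev/null
python3 -c "
from h import *
st()"
```

```text
t 16.38 yaw(cw from 180) 252.0 pos [-0.0011  0.0029  0.1005] F [ 1.  -0.  -0.8] Mz 0.173 tau6 0.580 q6 2.875 open 0.150 tilt [-0.006 -0.003]
```

```bash

python3 -m handwheel '[{"travel":[0,0,0],"dr":[0,0,0.09]},{"travel":[0,0,0],"dr":[0,0,0]},{"travel":[0,0,0],"dr":[0,0,0]}]' >/dev/null
python3 -c "
from h import *
st()"
```

```text
t 16.63 yaw(cw from 180) 254.6 pos [-0.001   0.0029  0.1005] F [ 0.4 -0.5 -0.8] Mz -0.085 tau6 0.072 q6 2.920 open 0.148 tilt [-0.005 -0.003]
```

```bash

python3 -m handwheel '[{"travel":[0,0,0],"dr":[0,0,0]},{"travel":[0,0,0],"dr":[0,0,0]},{"travel":[0,0,0],"dr":[0,0,0]},{"travel":[0,0,0],"dr":[0,0,0]}]' 0
python3 -m handwheel '[{"travel":[0,0,-0.05],"dr":[0,0,0]},{"travel":[0,0,-0.15],"dr":[0,0,0]},{"travel":[0,0,-0.2],"dr":[0,0,0]},{"travel":[0,0,-0.2],"dr":[0,0,0]},{"travel":[0,0,-0.2],"dr":[0,0,0]},{"travel":[0,0,0],"dr":[0,0,0]}]' 0
python3 - <<'E'
from h import *
st()
togo([-.1,0,.23],105)
for n in("top","scene"): cv2.imwrite(f"pics/{n}9.png",cv2.cvtColor(viewer.camera(n),cv2.COLOR_RGB2BGR))
a=cv2.imread("pics/scene9.png")[150:310,250:450]; 
cv2.imwrite("pics/scene9c.png",cv2.resize(a,None,fx=3.7,fy=3.7,interpolation=cv2.INTER_CUBIC))
E
```

```text
time_s: 16.97
eef_pos: [0.6168, 0.1362, 0.1012]
eef_rot: [0.003, 0.792, -0.61, -0.001]
wrist_force: [0.4, -0.4, -0.1]
opening: 0.496
time_s: 17.47
eef_pos: [0.6158, 0.1364, 0.2266]
eef_rot: [0.005, 0.793, -0.61, -0.003]
wrist_force: [1.0, 0.8, 0.9]
opening: 0.496
t 17.47 yaw(cw from 180) 254.3 pos [-0.0019  0.0028  0.2266] F [1.  0.8 0.9] Mz 0.002 tau6 0.002 q6 2.915 open 0.496 tilt [-0.011 -0.004]
t 17.47 jigpos [-0.0019  0.0028  0.2266] F [1.  0.8 0.9] M [-0.004 -0.065  0.002] open 0.496 q6 2.91
travel now [-0.159  0.635 -0.015]  after turn [ 0.151 -0.636 -0.023] dr [ 2.000e-03  3.400e-02 -5.976e+00]
```

View pics/scene9c.png

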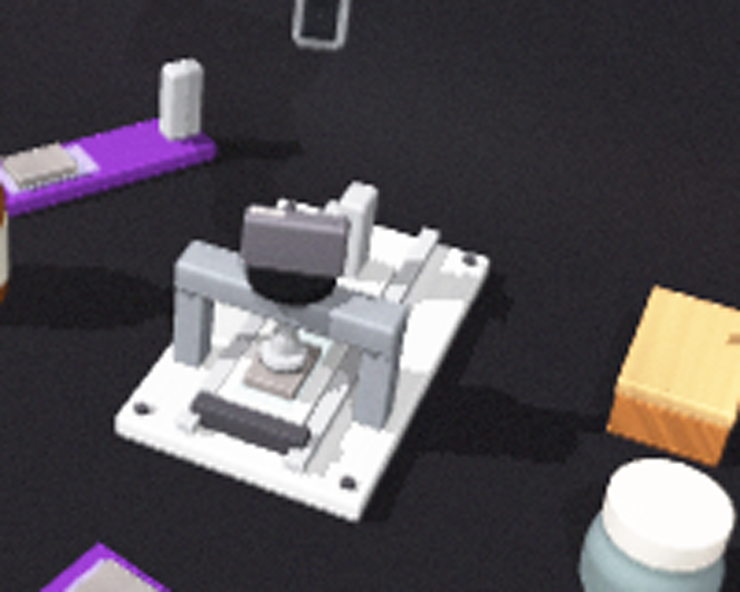

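The scene crop shows the foot resting on the stone, the carrier against the dark stop, the bar across the channel, and the neighbouring things unmoved. One last wrist check of the knob and carrier.

```bash
python3 - <<'E'
from h import *
c=viewer.get_calibration("wrist"); im=viewer.camera("wrist")
cv2.imwrite("pics/w5.png",cv2.cvtColor(im,cv2.COLOR_RGB2BGR))
import pickle;pickle.dump(c,open("c5.pkl","wb"))
for p in ([-.112,0,.072],[-.115,-.015,.022],[.035,0,.026],[-.16,-.065,.012]): print(p,proj("wrist",RJ.apply(p)+J0,c).round(1))
E
```

```text
[-0.112, 0, 0.072] [399.4 225.6]
[-0.115, -0.015, 0.022] [390.5 194.9]
[0.035, 0, 0.026] [233.6 169.3]
[-0.16, -0.065, 0.012] [449.8 155.4]
```

View pics/w5.png

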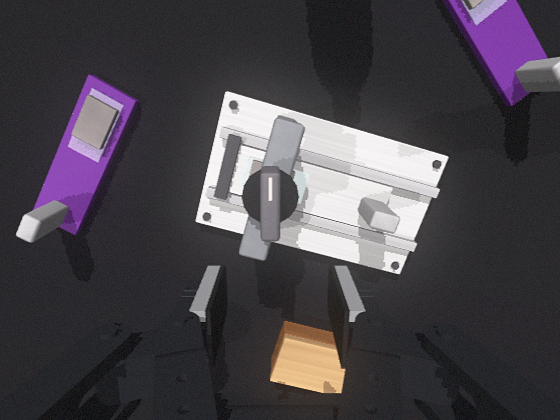

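The tab's near top edge is at about (398,222), against a predicted (399,226) for home. The bar (268,170)–(271,240) is still lined up with the gripper, so it didn't move on release.

```bash
python3 -c "
from bench import ctrl
print(ctrl.hand_in())"
```

```text
the job is handed in; nothing more can be done
None
```

The job is done and handed in at about 17.5 s, with no verdict reported. The carrier is fully home and the clamp knob is a quarter turn past first touch.

- **Carrier:** I pushed the aluminium carrier's tab with shut fingers. It slid at 3–6 N and then stopped. Pushing at about 12 N along the rails moved it no further. In the last wrist picture the tab was within about 4 pixels of the predicted home position.
- **Knob:** I gripped the bar at about 9° and turned it clockwise. The torque rose from about 0.17 to 0.30 N m between 160° and 169°, so I took first touch as about 164.5°, give or take 2°. I stopped at 254.6°, about 90° further, then let go and rose clear. The bar was still lined up with the gripper after release.
- **Other things:** In the last pictures the foot rests on the stone. The neighbouring things in view looked unmoved.

No check failed. The first position estimate from the top camera was about 2 mm off the wrist camera's, and I corrected for that before gripping the knob.

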